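# Slide a rack of coated plates past the sprung shield into the curing box

### The job

Slide the rack of freshly coated test plates right home into the UV curing box: with one fingertip press the long orange bar beside the lane well down, which swings the amber shield up out of the way, and keep it down while the other finger pushes the rack by its upright blue tab along the lane until its nose is against the back of the box; then let the bar rise so that the shield closes behind the rack. The coatings are still tacky, so the shield must never touch the rack or its plates, and nothing of the robot may touch the plates. Nothing is to be gripped, lifted or tipped, and the other things on the table stay where they are.

Things in the scene. Friction and masses are not known exactly. Their poses are not given: they have to be found in the camera images.
- cure_lane: UV curing station fixed to the table: grey base plate 360 x 106 mm, its top z = 8, with a straight lane into a white box with an amber roof. Origin on the table below the lane's centre line; x along the lane to the box, y to the left, z up. 'Lane' x, y, z below are in this frame, in mm. The box spans x = 116 to 206, y = -40 to 40; roof z = 81, finned lamp on it to z = 104.
- lane_mouth (a point): Front end of the lane's floor, on its centre line: lane (-105, 0, 8). From here to the box two aluminium rails guide the rack, inner faces y = -33 and 33, tops z = 30.
- box_stop (a point): The inside of the box's back wall, which stops the rack's nose: lane (197, 0, 20).
- shaft (a point): Axis of the shaft that carries shield and bar, at the shield: lane (110, 42, 46). The axis runs parallel to lane x, in bearings at lane x = -145 and 88 (12 mm long, tops z = 55).
- shield (a joint): Turn of the shaft with the amber shield and the orange bar, rad. 0 = shut, its rest: a damped spring (0.08 to 0.18 N m) brings it back in about half a second. 0.96 = fully open, a stop. Beyond about 0.6 the shield is clear of the rack and plates; 0.75 to 0.9 is comfortable.
- press_bar: Orange ribbed bar on that shaft, left of the lane: lane x = -135 to 62, 10 to 64 mm out from the axis, upper face 3 mm above the plane through the axis. Origin on the axis at lane x = 0. It rises outwards at 32 degrees at rest, is level at joint 0.56. A fingertip at lane y = 72 meets it at about z = 70 and has it at about 0.8 when its underside is at z = 44. 3 to 8 N; a tip slides along it.
- bar_mid (a point): Middle of the bar's orange upper face, half-way along (lane x = -36.5), 34 mm out from the shaft axis; moves with the bar.
- shield_leaf: Amber shield, 4 mm thick, with a steel arm (8 mm), on the same shaft at lane x = 110. Shut, it bars the lane, lower edge z = 22; open at 0.8 it stands up to about z = 112. Origin on the shaft axis at lane x = 0.
- rack: White rack in the lane, about 0.4 kg, x towards the box. Origin: centre of the tray's underside; tray 76 long (x), 62 wide, 30 mm tall with its plates. Behind it a flat tongue (40 wide, 7 high, fits under the shut shield) leads to the upright blue tab. Stands at lane z = 8. Fully home: origin at lane x = 159; the shut shield then hangs over the tongue, 9 mm behind the tray.
- push_tab (a point): Rear face of the blue push tab, on its centre line: 104 mm behind the rack's origin, 45 mm above its underside. Tab 50 mm wide, 5 mm thick; top 56 mm above the rack's underside (lane z = 64), so it stands above the rails. A fingertip with its end at lane z = 38 to 50 pushes it well.
- coated_plates: Six upright steel test plates coated green, yellow and red, fixed in the rack: 54 mm wide, 2 mm thick, tops 30 mm above the rack's underside. Origin as the rack's.
- fin_roller: Bystander: aluminium laminating roller with a blue handle, 191 x 86 x 22 mm, lying on the table to the left; leave it alone. Origin at the centre of its underside.
- scissors: Bystander: scissors with red handles, 199 mm long, 9 mm high, lying near the front edge; leave it alone. Origin at the centre of its underside.
- spring_clamp: Bystander: black spring clamp, 110 mm long, 19 mm high, lying just to the right of the lane; leave it alone. Origin at the centre of its underside.
- glass_jar: Bystander: small open glass jar, 54 mm across, 77 mm tall, standing to the right of the box; leave it alone. Origin at the centre of its underside.
- tape_blue: Bystander: roll of blue masking tape, 97 mm across, 24 mm high, at the back right; leave it alone. Origin at the centre of its underside.

How it is judged:
On the way, in this order (a step that is already met when the one before it is completed fails the run):
1. a finger presses the bar well down and the shield is open, while the rack is still in front of it (value of joint shield above 0.58 rad and contact force between the fingers and press_bar above 0.5 N and x of rack in the frame of cure_lane below 0.07 m), for 0.1 s.
2. the finger still holds the bar down while the rack passes the shield (value of joint shield above 0.55 rad and contact force between the fingers and press_bar above 0.5 N and x of rack in the frame of cure_lane between 0.095 and 0.145 m), for 0.05 s.
At the end, for the whole second after the job is handed in: The rack stands flat and still in the box with its nose within 4 mm of the back wall, and the shield is shut behind it (joint under 0.06 rad) (x of rack in the frame of cure_lane above 0.155 m and value of joint shield below 0.06 rad and z of rack in the frame of cure_lane below 0.011 m and angle between rack's own z axis and vertical below 0.06 rad and linear speed of rack below 0.01 m/s); the robot touches nothing.
It fails at once if the shield touches the rack or its plates (contact force between shield_leaf and rack above 0.3 N).
It fails at once if the robot touches the coated plates (contact force between any of the fingers, the arm and coated_plates above 0.3 N).
It fails at once if the rack is lifted (over 10 mm) or tipped (z of rack in the frame of cure_lane above 0.018 m or angle between rack's own z axis and vertical above 0.15 rad).
It fails at once if a bystander is moved by more than 20 mm (distance of any of fin_roller, scissors, spring_clamp, glass_jar, tape_blue from where it was at the start of the episode above 0.02 m).
It also fails if it takes over 38 s, if anything falls off the work surface, if the arm or the gripper's body presses on something with over 40 N, if the wrist force passes 120 N, or if a joint passes its speed limit or range.

### The arm

A 6-joint arm with a two-finger parallel gripper is mounted at the origin on a cart in front of the work surface, level with it; the furniture and walls round the work are solid. World frame = base frame: x ahead of the robot, y to its left, z up, the work surface at z = 0. Lengths are in m, angles in rad, forces in N, time in s.
With the tool pointing down it reaches from about 0.35 to 0.775 m from the base axis. Payload 5.5 kg.
Tool frame: the origin (TCP) lies at the very end of the fingers, on their centre line; the grasp point (between the pads) lies hold_point_z behind it (hold_point_z is the distance from the TCP to the grasp point, in m); x points along the fingers, y is the direction in which the jaws open and shut, and the axes are right-handed (so a half turn about x gives the same grasp; the last joint's range is limited). The gripper opens to 85 mm and grips with 20 to 120 N. Pads are 22 mm wide; open, the fingers measure 114 mm over their backs; the gripper's body (76 mm by 85 mm) begins 54 mm behind the grasp point. The pads swing forward as they close: fully open they stand 13 mm farther back than shut.
Start: joints at [-1.392, 0.313, 0.046, 1.304, 0, 1.431], TCP at [0.18, -0.546, 0.231] pointing down, gripper open.
Joint ranges: [-2.76, 2.76], [-0.86, 1.69], [-1.03, 1.26], [-2.2, 2.34], [-1.47, 1.5], [-3.14, 3.14]. Speed limits (rad/s): [2.57, 2.57, 3.14, 3.14, 3.14, 3.14].

### API

Orientations are given as a unit quaternion [w, x, y, z].
In Python, from workcell import * gives the robot as it stands. The module is installed in compiled form; this text tells all that it offers.
- The arm moves only by the tool step_arm, never from a script. Its argument "targets" is a list of rows, each a list of 3 entries, a list of its own where there are three numbers: the turn, a rotation vector about the tool's x, y, z in degrees, then the shift along the tool's x, y, z in cm, then the finger opening in cm, from 0 to 8.54. A call has exactly 10 rows; each row shifts and turns the commanded pose from where the row before left it, along the tool's axes as they then stand; what a row does not reach is not made up. A row lasts 1/10 s, in which the tool goes at most 50 mm and 8.59 degrees, less where a joint would pass 70% of its speed; a pose out of reach is approached as far as the arm can. A call with a gripper value outside its range is refused whole. The fingers move at their own pace and stop on an object; "force" is the grip in N (left out, the last holds). Time passes only in rows, so rows that do not move let the fingers close, or fill a call up. It gives the time, the measured TCP pose, the force and the opening at its end, in the units of the state.
- get_state(): the state, without advancing time (a new reading comes with each control period).
- read_camera(name): name is "scene" or "side" or "wrist"; returns the picture (400x640x3 uint8, red, green, blue); there is no depth.
- camera_model(name): a dict with "fx", "fy", "cx", "cy" (pixels), "xyz" and "rotation" of the camera in the world; the wrist camera has in their place "T_tool_cam" (4x4, takes a point from camera to tool coordinates, whose origin is the TCP and whose axes are the tool frame's). Camera axes: x right, y down, z forward; pixel columns grow to the right and rows downward; lengths in m; the calibration is good to about 2 mm. The wrist camera is an equidistant fisheye: a pixel r from the principal point sees the ray r / f radians off the axis. A picture is of the moment at which its call begins: read the wrist's pose just before it. camera_model takes no time and is no camera call.
- hand_in(): hands the job in, once; it reports no verdict.
Trained networks look in the newest picture that a camera, given by its name, has taken for a name from the list of things; names that differ only in an ending like _2 or _b are one class to them, and where a whole thing is asked for, a point or a joint stands for the part that bears it (a point fixed in the world has none). Each returns a list of dicts, best first, with "p" (0 to 1); they miss things now and then, are a little off and sometimes report something else, mostly with a low value. They report only what shows in the picture. A call takes as long as a camera call.
- find_in(camera, label): "extent" ([left, top, width, height] in pixels, round what is visible of it).
- silhouettes(camera, label): "mask" (400x640 bool, what is visible of it) and "extent" ([left, top, width, height] in pixels, round what is visible of it).
The state is a dict: "clock": time; "joint_pos": joint angles; "qvel": joint speeds; "tau": joint torques, N m; "tcp_pos": TCP position; "orientation": TCP orientation; "wrist_force": force on the tool from outside, world axes, zero at the start; "ft_torque": the same for the moment, N m; "finger_gap": finger opening in m.
Only numpy, scipy, OpenCV 4.12 (cv2) and the standard library are available. Lean on these libraries where they do the work, as an engineer would, in place of code of your own. Each camera call takes 0.05 s, during which the arm holds its last target.

## Working session

There is one attempt and no reset: what is moved stays moved. The work goes in short steps, Python scripts to look and compute and a tool call to move; the robot and the scene stay as the last step left them, time stands still between calls to the robot, and variables do not carry over. Pictures are saved under pics/ and viewed, and the job is handed in when it is done.

Besides the shell and the picture viewer there is one more tool, called after "Emit:" as name([rows], argument=value, ...), one row to a line, values as JSON. step_arm: Moves the arm, as the interface text tells. Its arguments: {"type":"object","properties":{"targets":{"type":"array","items":{"type":"array"}},"force":{"type":"number"}},"required":["targets"]}

```bash
mkdir -p pics; python3 - <<'E'
from workcell import *
import cv2,numpy as np
s=get_state();print(s)
for n in ("scene","side","wrist"):
    im=read_camera(n);cv2.imwrite(f"pics/a_{n}.png",im[:,:,::-1]);print(n,camera_model(n))
E
```

```text
{'clock': 0.0, 'joint_pos': array([-1.39159373e+00,  3.14019564e-01,  4.50190712e-02,  1.30354768e+00,
        2.64213840e-05,  1.43120209e+00]), 'qvel': array([-0.00037479, -0.00124879, -0.00028581,  0.00101986,  0.00042888,
       -0.0009233 ]), 'tau': array([-1.50832500e-03, -4.80634654e+01,  2.98526680e+01,  1.92530744e-02,
       -3.50912742e-04,  1.61718685e-05]), 'tcp_pos': array([ 0.18013641, -0.54556256,  0.23041432]), 'orientation': array([-0.11161553, -0.69813956, -0.1128544 ,  0.69814541]), 'wrist_force': array([0.52709091, 0.35031522, 0.63563115]), 'ft_torque': array([ 0.01277859, -0.01253046, -0.04982096]), 'finger_gap': 0.08523121165029778}
scene {'fx': 449.050609673867, 'fy': 449.050609673867, 'cx': 316.34622664988336, 'cy': 203.63651361519607, 'xyz': array([0.16924072, 0.96076897, 0.82296151]), 'rotation': array([ 0.10931673, -0.23337449,  0.889166  , -0.37811378])}
side {'fx': 424.3208976094436, 'fy': 424.3208976094436, 'cx': 322.66237238871355, 'cy': 210.1711431097485, 'xyz': array([ 0.39539639, -0.60243162,  0.47991288]), 'rotation': array([-0.53585702,  0.83966841, -0.06987667,  0.0541431 ])}
wrist {'fx': 309.70691628693146, 'fy': 309.70691628693146, 'cx': 317.19860866807085, 'cy': 200.85706423155068, 'T_tool_cam': array([[ 7.29989842e-04, -3.14620342e-01,  9.49217313e-01,
        -1.43187184e-01],
       [ 9.99999677e-01, -8.82298430e-05, -7.98287705e-04,
         9.22587362e-04],
       [ 3.34906845e-04,  9.49217590e-01,  3.14620176e-01,
        -8.11404791e-02],
       [ 0.00000000e+00,  0.00000000e+00,  0.00000000e+00,
         1.00000000e+00]])}
```

View pics/a_scene.png

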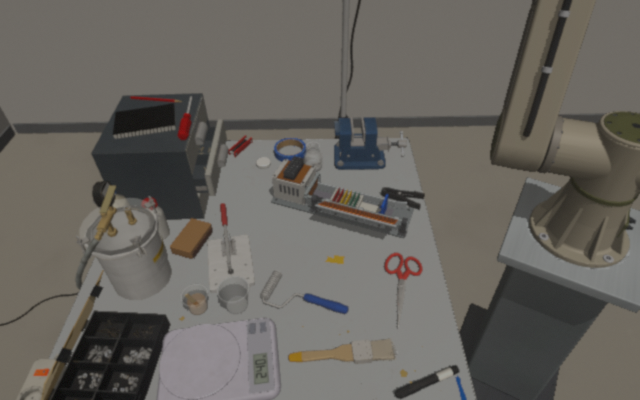

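View pics/a_side.png

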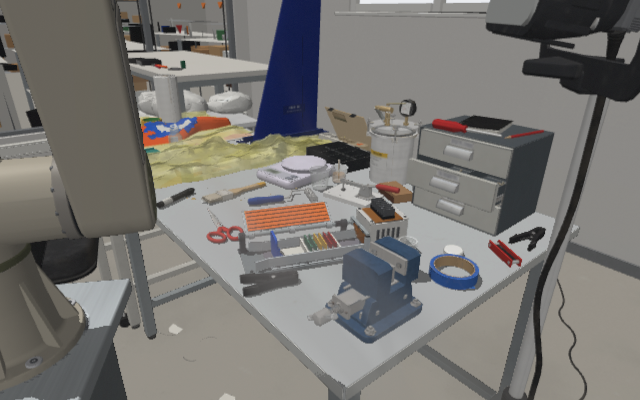

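View pics/a_wrist.png

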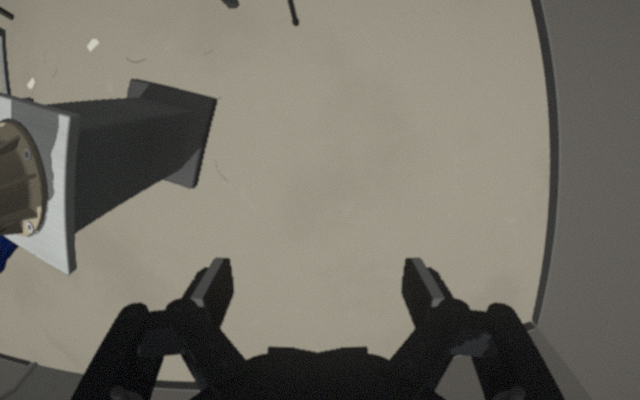

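```bash
cat > h.py <<'E'
import numpy as np,cv2
from scipy.spatial.transform import Rotation as R
def rot(q): return R.from_quat([q[1],q[2],q[3],q[0]]).as_matrix()
def proj(m,P):
    P=np.atleast_2d(P); c=(P-m["xyz"])@rot(m["rotation"])
    return np.c_[m["fx"]*c[:,0]/c[:,2]+m["cx"],m["fy"]*c[:,1]/c[:,2]+m["cy"]]
def back(m,uv,z):
    d=rot(m["rotation"])@np.array([(uv[0]-m["cx"])/m["fx"],(uv[1]-m["cy"])/m["fy"],1]); o=m["xyz"]
    return o+d*(z-o[2])/d[2]
def lane2w(pose,P):
    x,y,t=pose;P=np.atleast_2d(P)/1000.;c,s=np.cos(t),np.sin(t)
    return np.c_[x+c*P[:,0]-s*P[:,1],y+s*P[:,0]+c*P[:,1],P[:,2]]
E
python3 - <<'E'
from workcell import *
from h import *
for n in ("scene","side"):
    m=camera_model(n)
    print(n,rot(m["rotation"])[:,2])
    for l in ("cure_lane","press_bar","rack","push_tab","shield_leaf","coated_plates","scissors","spring_clamp","glass_jar","fin_roller"):
        r=find_in(n,l)[:1]
        for q in r:
            e=q["extent"]; print(l,round(q["p"],2),np.round(e),back(m,[e[0]+e[2]/2,e[1]+e[3]/2],0.02).round(3))
    im=cv2.imread(f"pics/a_{n}.png")
    c=im[145:245,255:435] if n=="scene" else im[180:300,225:425]
    cv2.imwrite(f"pics/z_{n}.png",cv2.resize(c,None,fx=4,fy=4,interpolation=cv2.INTER_CUBIC))
E
```

```text
scene [ 0.37088565 -0.62138836 -0.69015965]
cure_lane 0.95 [272. 156. 142.  83.] [0.549 0.184 0.02 ]
press_bar 0.7 [318. 200.  86.  21.] [0.489 0.205 0.02 ]
rack 0.97 [332. 188.  56.  27.] [0.506 0.176 0.02 ]
push_tab 0.8 [329. 189.  61.  28.] [0.504 0.182 0.02 ]
shield_leaf 0.49 [304. 171.  16.  28.] [0.648 0.179 0.02 ]
coated_plates 0.54 [332. 191.  27.  16.] [0.545 0.184 0.02 ]
scissors 0.76 [385. 257.  34.  64.] [0.307 0.379 0.02 ]
spring_clamp 0.62 [383. 188.  38.  23.] [0.413 0.116 0.02 ]
glass_jar 0.72 [305. 140.  18.  34.] [0.704 0.071 0.02 ]
fin_roller 0.82 [259. 272.  91.  43.] [0.483 0.492 0.02 ]
side [ 0.1658123   0.89231774 -0.41985156]
press_bar 0.97 [242. 204.  90.  34.] [0.481 0.325 0.02 ]
rack 0.8 [269. 231.  74.  23.] [0.51  0.211 0.02 ]
push_tab 0.85 [270. 230.  74.  28.] [0.511 0.204 0.02 ]
shield_leaf 0.56 [352. 216.  22.  27.] [0.652 0.256 0.02 ]
coated_plates 0.59 [303. 231.  33.  19.] [0.541 0.215 0.02 ]
scissors 0.75 [207. 212.  37.  30.] [0.334 0.313 0.02 ]
spring_clamp 0.79 [238. 271.  61.  25.] [0.419 0.067 0.02 ]
glass_jar 0.63 [398. 236.  20.  12.] [0.736 0.178 0.02 ]
fin_roller 0.58 [248. 185.  70.  20.] [0.485 0.487 0.02 ]
```

View pics/z_scene.png

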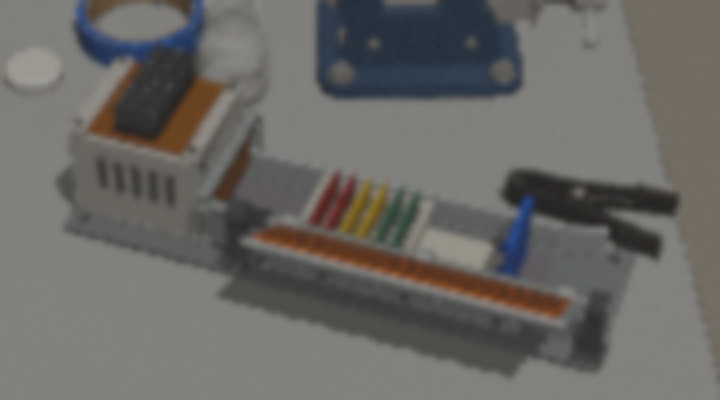

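View pics/z_side.png

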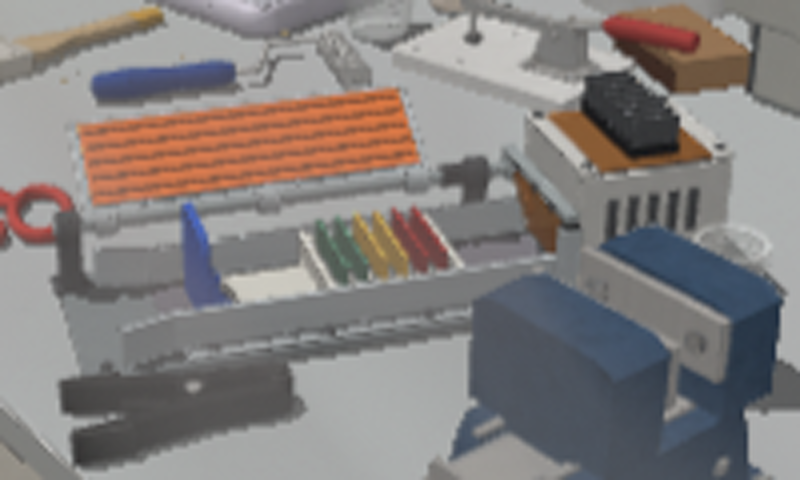

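```bash
cat > fit.py <<'E'
from workcell import *
from h import *
from scipy.optimize import least_squares
th=np.radians(32)
def bar(x,r): return [x,42+r*np.cos(th)-3*np.sin(th),46+r*np.sin(th)+3*np.cos(th)]
C={"scene":[([206,40,81],(78,137)),([116,40,81],(190,160)),([116,-40,81],(243,97)),([206,-40,81],(122,60)),
 (bar(62,64),(247,240)),(bar(-135,64),(563,316)),(bar(62,10),(265,227)),(bar(-135,10),(577,295))],
"side":[(bar(-135,64),(76,125)),(bar(62,64),(400,88)),(bar(62,10),(425,167)),(bar(-135,10),(92,208)),
 ([116,-40,81],(592,173)),([206,-40,81],(730,153)),([116,40,81],(530,112))]}
off={"scene":(255,145),"side":(225,180)}
def res(p,full=False):
    o=[]
    for n in C:
        m=camera_model(n)
        P=proj(m,lane2w(p,[c[0] for c in C[n]])); U=np.array([(off[n][0]+(c[1][0]+.5)/4-.5,off[n][1]+(c[1][1]+.5)/4-.5) for c in C[n]])
        o.append(P-U)
    return o if full else np.concatenate(o).ravel()
s=least_squares(res,[0.52,0.2,0.2],loss="soft_l1")
if __name__=="__main__":
    print(s.x,np.degrees(s.x[2]))
    for o in res(s.x,True): print(o.round(1).tolist())
    p=s.x
    c,sn=np.cos(p[2]),np.sin(p[2])
    # tab: top-centre in scene & side: solve lane x of rear face top left/right
    for n,uv in (("scene",(522,198)),("side",(187,207))):
        m=camera_model(n); 
        u=(off[n][0]+(uv[0]+.5)/4-.5,off[n][1]+(uv[1]+.5)/4-.5)
        w=back(m,u,0.064); d=w[:2]-p[:2]; print(n,"tab top lane",1000*(c*d[0]+sn*d[1]),1000*(-sn*d[0]+c*d[1]))
E
python3 fit.py
```

```text
[0.52278746 0.19173142 0.15600486] 8.938420292890708
[[-3.6, -2.0], [1.0, 0.1], [-0.8, -3.0], [-1.9, -0.9], [-1.0, -1.1], [1.0, 0.2], [1.3, -1.4], [0.8, 0.7]]
[[-1.9, -0.1], [1.2, -1.2], [1.4, -1.8], [-1.6, -0.1], [-1.6, -0.5], [1.5, -0.9], [-1.0, -0.2]]
scene tab top lane -82.19605428435786 -14.12358310360103
side tab top lane -87.15610924874487 14.391179727683937
```

```bash
cat > ov.py <<'E'
from fit import *
import sys
def draw(p,rx,tag,pref="a"):
    for n in ("scene","side"):
        m=camera_model(n); im=cv2.imread(f"pics/{pref}_{n}.png"); x0,y0=off[n]
        w,h=(180,100) if n=="scene" else (200,120)
        z=cv2.resize(im[y0:y0+h,x0:x0+w],None,fx=4,fy=4,interpolation=cv2.INTER_CUBIC)
        def ln(P,col):
            q=proj(m,lane2w(p,P)); q=((q+.5-[x0,y0])*4-.5)
            cv2.polylines(z,[np.int32(q*16)],True,col,1,cv2.LINE_AA,4)
        ln([[206,40,81],[116,40,81],[116,-40,81],[206,-40,81]],(0,255,255))
        ln([[206,40,8],[116,40,8],[116,40,81],[206,40,81]],(0,255,255))
        ln([bar(62,64),bar(-135,64),bar(-135,10),bar(62,10)],(255,255,0))
        ln([[210,53,8],[-150,53,8],[-150,-53,8],[210,-53,8]],(0,255,0))
        ln([[-105,-33,30],[116,-33,30]],(255,0,255)); ln([[-105,33,30],[116,33,30]],(255,0,255))
        a=rx-104; ln([[a,25,64],[a,-25,64],[a,-25,15],[a,25,15]],(255,255,255))
        ln([[rx+38,31,38],[rx+38,-31,38],[rx-38,-31,38],[rx-38,31,38]],(0,0,255))
        cv2.imwrite(f"pics/{tag}_{n}.png",z)
if __name__=="__main__": draw(s.x,float(sys.argv[1]),sys.argv[2])
E
python3 ov.py 19 ov1
```

```text
(no output)
```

View pics/ov1_scene.png

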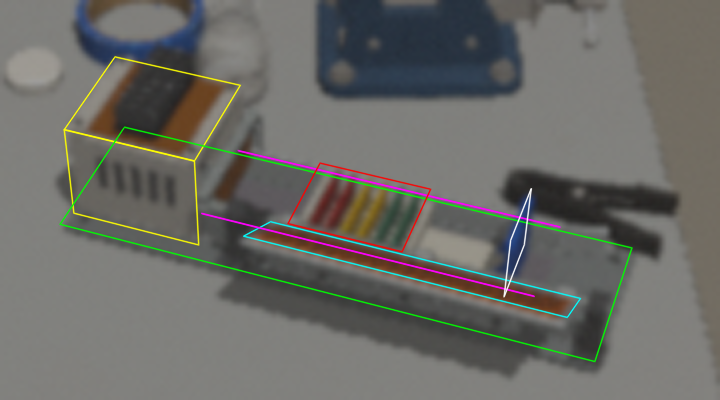

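View pics/ov1_side.png

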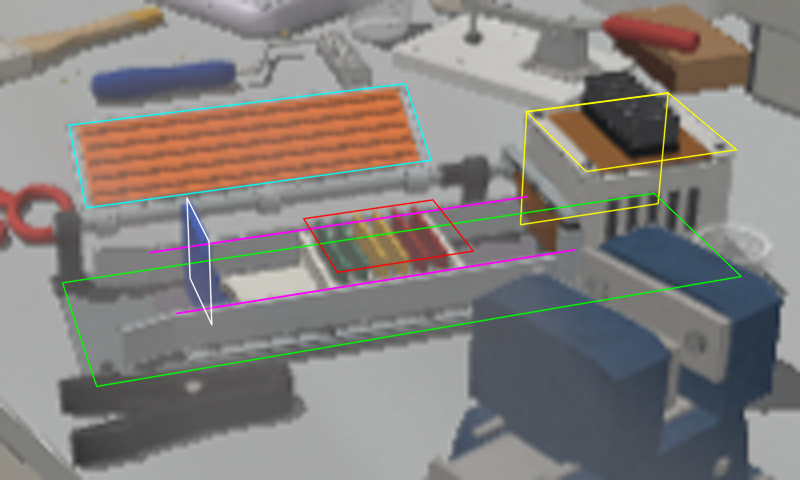

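```bash
cat > st.py <<'E'
from workcell import *
from h import *
def lane():
    return np.load("lane.npy")
def rep(s,p):
    c,sn=np.cos(p[2]),np.sin(p[2]); Rl=np.array([[c,-sn,0],[sn,c,0],[0,0,1]])
    d=Rl.T@(s["tcp_pos"]-[p[0],p[1],0])
    T=Rl.T@rot(s["orientation"])
    Rd=np.array([[0,0,1],[0,1,0],[-1,0,0]]).astype(float) # tool x down, y lane y, z lane x
    print("t",round(s["clock"],2),"lane tcp mm",(d*1000).round(1),"gap",round(s["finger_gap"]*1000,1),"F lane",(Rl.T@s["wrist_force"]).round(2),"M",(Rl.T@s["ft_torque"]).round(2))
    print("turn needed (tool rotvec deg)",np.degrees(R.from_matrix(T.T@Rd).as_rotvec()).round(2),"q",s["joint_pos"].round(2))
    return d,T
E
python3 - <<'E'
from st import *
import fit
np.save("lane.npy",fit.s.x)
s=get_state();rep(s,fit.s.x);print(rot(s["orientation"]).round(3))
print(hold_point_z if 'hold_point_z' in globals() else None)
p=fit.s.x
for P in ([-110,36,0],[44,36,0],[-60,33,0]): print(lane2w(p,P))
E
```

```text
t 1.15 lane tcp mm [-453.  -675.6  231.3] gap 85.2 F lane [-0.54 -1.07  0.46] M [-0.01 -0.02  0.02]
turn needed (tool rotvec deg) [-1.7067e+02  1.0000e-02 -0.0000e+00] q [-1.39  0.31  0.05  1.3   0.    1.43]
[[ 0.     0.313 -0.95 ]
 [-0.    -0.95  -0.313]
 [-1.     0.    -0.   ]]
0.0187
[[0.40852989 0.21020322 0.        ]]
[[0.5606597  0.23413064 0.        ]]
[[0.4583888 0.2150083 0.       ]]
```

```bash
cat > plan.py <<'E'
from st import *
s=get_state();p=lane();T0=rot(s["orientation"]);x=s["tcp_pos"].copy()
g=lane2w(p,[-112,36,0])[0]
r0,a0=np.hypot(*x[:2]),np.arctan2(x[1],x[0]); r1,a1=np.hypot(*g[:2]),np.arctan2(g[1],g[0])
N=20
for mode in ("pre","post"):
    T=T0.copy();x=s["tcp_pos"].copy();rows=[]
    for k in range(1,N+1):
        f=k/N;r=r0+(r1-r0)*f;a=a0+(a1-a0)*f
        w=np.array([r*np.cos(a),r*np.sin(a),x[2]])
        dR=R.from_rotvec(np.radians([-8.535,0,0])).as_matrix()
        Tn=T@dR
        d=(T if mode=="pre" else Tn).T@(w-x)*100
        rows.append([[-8.535,0,0],d.round(2).tolist(),8.5]);x=w;T=Tn
    print(mode,[q[1] for q in rows])
E
python3 plan.py
```

```text
pre [[-0.0, -0.8, -4.91], [-0.0, -0.49, -4.9], [-0.0, -0.19, -4.87], [-0.0, 0.11, -4.83], [-0.0, 0.4, -4.76], [-0.0, 0.68, -4.68], [-0.0, 0.96, -4.58], [-0.0, 1.22, -4.46], [-0.0, 1.48, -4.33], [-0.0, 1.72, -4.19], [-0.0, 1.95, -4.03], [-0.0, 2.17, -3.86], [-0.0, 2.37, -3.68], [-0.0, 2.56, -3.48], [-0.0, 2.73, -3.28], [-0.0, 2.89, -3.07], [-0.0, 3.04, -2.86], [-0.0, 3.17, -2.64], [-0.0, 3.28, -2.41], [-0.0, 3.38, -2.18]]
post [[-0.0, -0.06, -4.98], [-0.0, 0.24, -4.92], [-0.0, 0.54, -4.85], [-0.0, 0.82, -4.76], [-0.0, 1.1, -4.65], [-0.0, 1.37, -4.52], [-0.0, 1.63, -4.38], [-0.0, 1.87, -4.23], [-0.0, 2.1, -4.06], [-0.0, 2.32, -3.88], [-0.0, 2.52, -3.69], [-0.0, 2.71, -3.49], [-0.0, 2.89, -3.28], [-0.0, 3.05, -3.07], [-0.0, 3.19, -2.84], [-0.0, 3.32, -2.61], [-0.0, 3.43, -2.38], [-0.0, 3.53, -2.14], [-0.0, 3.6, -1.9], [-0.0, 3.67, -1.65]]
```

Emit:
step_arm([
  [[-8.5, 0, 0], [0, -0.8, -4.9], 8.5],
  [[-8.5, 0, 0], [0, -0.5, -4.9], 8.5],
  [[-8.5, 0, 0], [0, -0.2, -4.9], 8.5],
  [[-8.5, 0, 0], [0, 0.1, -4.8], 8.5],
  [[-8.5, 0, 0], [0, 0.4, -4.8], 8.5],
  [[-8.5, 0, 0], [0, 0.7, -4.7], 8.5],
  [[-8.5, 0, 0], [0, 1.0, -4.6], 8.5],
  [[-8.5, 0, 0], [0, 1.2, -4.5], 8.5],
  [[-8.5, 0, 0], [0, 1.5, -4.3], 8.5],
  [[-8.5, 0, 0], [0, 1.7, -4.2], 8.5],
])

```text
clock: 2.15
tcp_pos: [0.4806, -0.1933, 0.2313]
orientation: [0.556, 0.437, 0.556, -0.437]
wrist_force: [0.7, -1.1, -0.2]
finger_gap: 0.0853
```

```bash
sed -i 's/^N=20/import sys\nN=int(sys.argv[1])/' plan.py; python3 - <<'E'
from st import *
s=get_state();rep(s,lane());print(s["tcp_pos"],np.hypot(*s["tcp_pos"][:2]))
E
python3 plan.py 10
```

```text
t 2.15 lane tcp mm [-101.5 -373.8  231.3] gap 85.3 F lane [ 0.57 -1.18 -0.19] M [-0.04 -0.01 -0.01]
turn needed (tool rotvec deg) [-8.531e+01  5.000e-02 -0.000e+00] q [-0.54  0.2  -0.1   1.27  0.    0.8 ]
[ 0.4806176  -0.19329686  0.23132723] 0.5180318061361975
pre [[-0.0, 1.91, -4.04], [-0.0, 2.13, -3.87], [-0.0, 2.33, -3.68], [-0.0, 2.52, -3.49], [-0.0, 2.7, -3.29], [-0.0, 2.86, -3.08], [-0.0, 3.01, -2.87], [-0.0, 3.14, -2.64], [-0.0, 3.25, -2.42], [-0.0, 3.35, -2.18]]
post [[-0.0, 2.48, -3.71], [-0.0, 2.68, -3.51], [-0.0, 2.85, -3.3], [-0.0, 3.01, -3.08], [-0.0, 3.16, -2.85], [-0.0, 3.29, -2.62], [-0.0, 3.4, -2.39], [-0.0, 3.5, -2.15], [-0.0, 3.58, -1.91], [-0.0, 3.64, -1.66]]
```

Emit:
step_arm([
  [[-8.53, 0, 0], [0.5, 1.9, -4.0], 5.8],
  [[-8.53, 0, 0], [0.5, 2.1, -3.9], 5.8],
  [[-8.53, 0, 0], [0.5, 2.3, -3.7], 5.8],
  [[-8.53, 0, 0], [0.5, 2.5, -3.5], 5.8],
  [[-8.53, 0, 0], [0.5, 2.7, -3.3], 5.8],
  [[-8.53, 0, 0], [0.5, 2.9, -3.1], 5.8],
  [[-8.53, 0, 0], [0.5, 3.0, -2.9], 5.8],
  [[-8.53, 0, 0], [0.5, 3.1, -2.6], 5.8],
  [[-8.53, 0, 0], [0.5, 3.3, -2.4], 5.8],
  [[-8.53, 0, 0], [0.5, 3.3, -2.2], 5.8],
])

```text
clock: 3.15
tcp_pos: [0.4069, 0.2101, 0.1812]
orientation: [0.705, -0.055, 0.705, 0.055]
wrist_force: [0.9, 0.3, 0.2]
finger_gap: 0.0581
```

```bash
python3 - <<'E'
from st import *
s=get_state();rep(s,lane())
for n in ("wrist","side","scene"):
    im=read_camera(n);cv2.imwrite(f"pics/b_{n}.png",im[:,:,::-1])
E
```

```text
t 3.15 lane tcp mm [-111.7   36.1  181.2] gap 58.1 F lane [0.98 0.16 0.19] M [ 0.02 -0.06 -0.  ]
turn needed (tool rotvec deg) [-0.01  0.05 -0.01] q [ 0.3   0.11 -0.34  1.12  0.    0.15]
```

View pics/b_wrist.png

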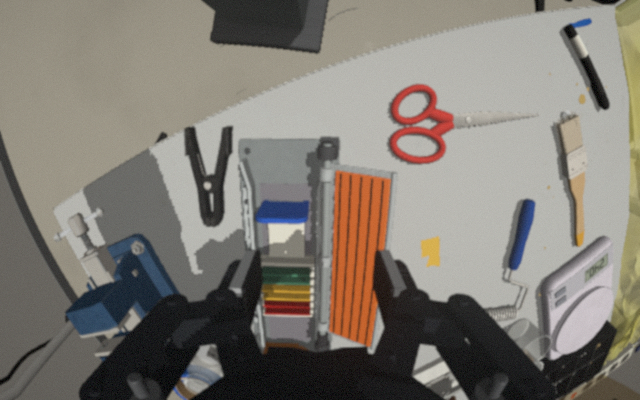

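View pics/b_side.png

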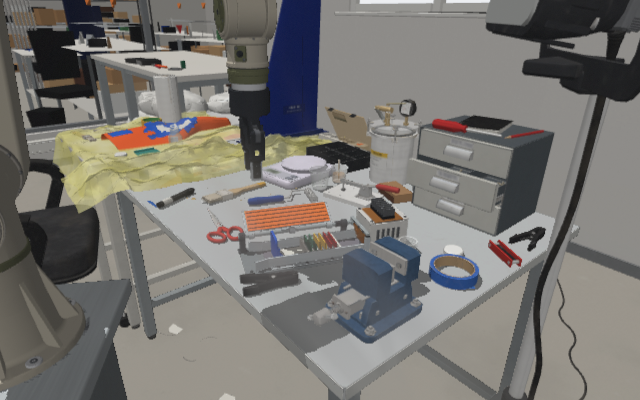

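```bash
cat > wr.py <<'E'
from st import *
def wproj(s,m,P):
    T=m["T_tool_cam"]; W=rot(s["orientation"])
    t=(np.atleast_2d(P)-s["tcp_pos"])@W
    c=(t-T[:3,3])@T[:3,:3]
    rr=np.hypot(c[:,0],c[:,1]);a=np.arctan2(rr,c[:,2])
    return np.c_[m["cx"]+m["fx"]*a*c[:,0]/rr,m["cy"]+m["fx"]*a*c[:,1]/rr]
th=np.radians(32)
def bar(x,r,th=th): return [x,42+r*np.cos(th)-3*np.sin(th),46+r*np.sin(th)+3*np.cos(th)]
E
cat > wov.py <<'E'
from wr import *
import sys
s=get_state();p=lane();m=camera_model("wrist")
im=cv2.imread("pics/b_wrist.png");x0,y0,w,h=220,120,190,150
z=cv2.resize(im[y0:y0+h,x0:x0+w],None,fx=4,fy=4,interpolation=cv2.INTER_CUBIC)
def ln(P,col):
    q=(wproj(s,m,lane2w(p,P))+.5-[x0,y0])*4-.5
    cv2.polylines(z,[np.int32(q*16)],True,col,1,cv2.LINE_AA,4)
ln([bar(62,64),bar(-135,64),bar(-135,10),bar(62,10)],(255,255,0))
ln([[210,53,8],[-150,53,8],[-150,-53,8],[210,-53,8]],(0,255,0))
ln([[-105,-33,30],[116,-33,30]],(255,0,255)); ln([[-105,33,30],[116,33,30]],(255,0,255))
rx=float(sys.argv[1])
a=rx-104; ln([[a,25,64],[a,-25,64],[a,-25,15],[a,25,15]],(255,255,255))
ln([[rx+38,31,38],[rx+38,-31,38],[rx-38,-31,38],[rx-38,31,38]],(0,0,255))
cv2.imwrite("pics/"+sys.argv[2]+".png",z)
cv2.imwrite("pics/raw.png",cv2.resize(im[y0:y0+h,x0:x0+w],None,fx=4,fy=4,interpolation=cv2.INTER_CUBIC))
E
python3 wov.py 19 wov1
```

```text
(no output)
```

View pics/wov1.png

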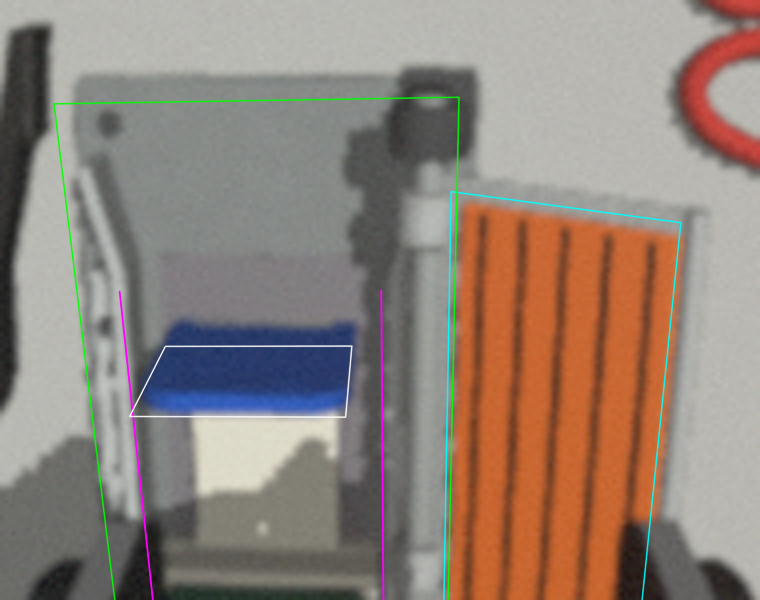

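View pics/raw.png

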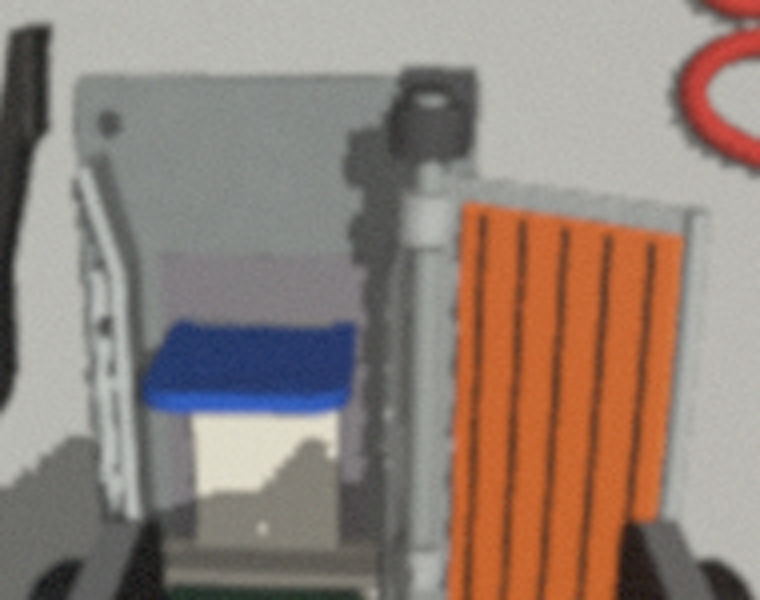

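Emit:
step_arm([
  [[0, 0, 0], [2.1, 0.15, 0], 5.8],
  [[0, 0, 0], [2.1, 0, 0], 5.8],
  [[0, 0, 0], [2.1, 0, 0], 5.8],
  [[0, 0, 0], [2.1, 0, 0], 5.8],
  [[0, 0, 0], [2.1, 0, 0], 5.8],
  [[0, 0, 0], [0.8, 0, 0], 5.8],
  [[0, 0, 0], [0.7, 0, 0], 5.8],
  [[0, 0, 0], [0.6, 0, 0], 5.8],
  [[0, 0, 0], [0.6, 0, 0], 5.8],
  [[0, 0, 0], [0.3, 0, 0], 5.8],
])

```text
clock: 4.3
tcp_pos: [0.4089, 0.2111, 0.0476]
orientation: [0.706, -0.052, 0.704, 0.054]
wrist_force: [-1.8, 4.2, 6.2]
finger_gap: 0.0581
```

```bash
python3 - <<'E'
from st import *
s=get_state();rep(s,lane())
for n in ("wrist","side","scene"):
    im=read_camera(n);cv2.imwrite(f"pics/c_{n}.png",im[:,:,::-1])
    c={"scene":im[105:245,235:435],"side":im[160:300,225:425],"wrist":im[100:300,200:440]}[n]
    cv2.imwrite(f"pics/cz_{n}.png",cv2.resize(c,None,fx=3.3,fy=3.3,interpolation=cv2.INTER_CUBIC)[:,:,::-1])
E
```

```text
t 4.3 lane tcp mm [-109.5   36.8   47.6] gap 58.1 F lane [-1.14  4.47  6.16] M [1.07 0.14 0.1 ]
turn needed (tool rotvec deg) [-0.39  0.2  -0.16] q [ 0.3   0.24 -0.55  0.79  0.    0.15]
```

View pics/cz_wrist.png

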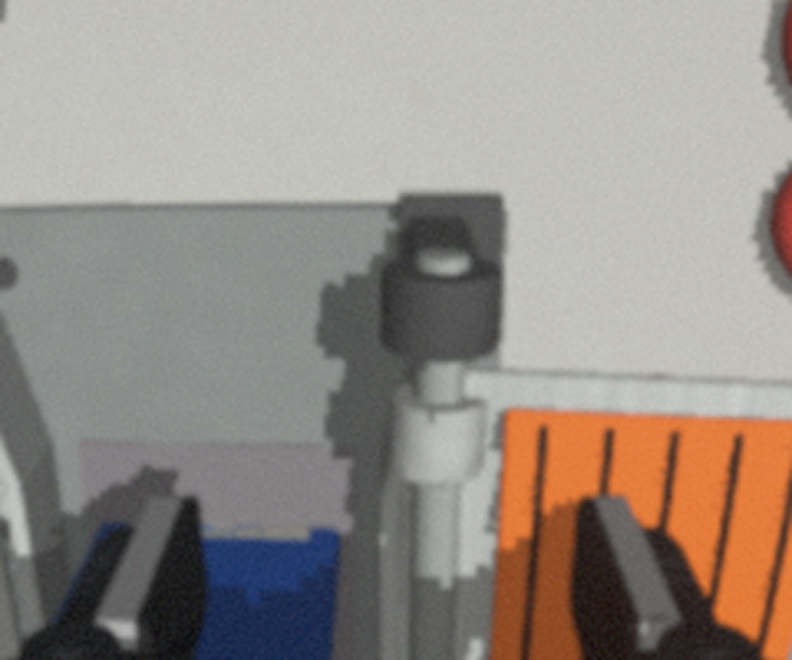

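View pics/cz_side.png

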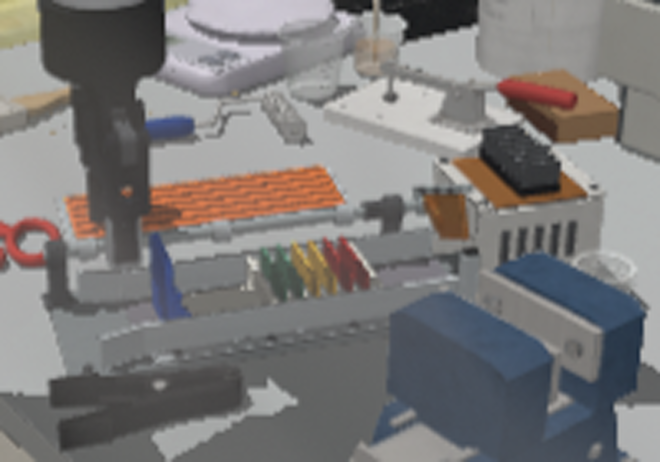

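View pics/cz_scene.png

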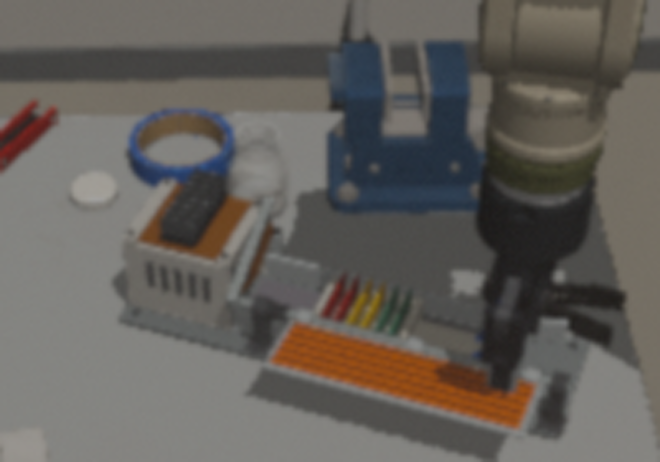

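Emit:
step_arm([
  [[0, 0, 0], [0.2, 0, 0], 5.8],
  [[0, 0, 0], [0.2, 0, 0], 5.8],
  [[0, 0, 0], [0.2, 0, 0], 5.8],
  [[0, 0, 0], [0, 0, 0], 5.8],
  [[0, 0, 0], [0, 0, 0], 5.8],
  [[0, 0, 0], [0, 0, 0], 5.8],
  [[0, 0, 0], [0, 0, 0], 5.8],
  [[0, 0, 0], [0, 0, 0], 5.8],
  [[0, 0, 0], [0, 0, 0], 5.8],
  [[0, 0, 0], [0, 0, 0], 5.8],
])

```text
clock: 5.45
tcp_pos: [0.4088, 0.2114, 0.0417]
orientation: [0.706, -0.052, 0.704, 0.054]
wrist_force: [-0.4, 5.1, 6.2]
finger_gap: 0.058
```

```bash
cat > look.py <<'E'
from wr import *
import sys
tag=sys.argv[1]
s=get_state();rep(s,lane());p=lane()
for n in ("side","scene","wrist"):
    im=read_camera(n)[:,:,::-1].copy();cv2.imwrite(f"pics/{tag}_{n}.png",im)
    if n=="wrist": cv2.imwrite(f"pics/{tag}z_wrist.png",cv2.resize(im[100:300,200:440],None,fx=3.3,fy=3.3,interpolation=cv2.INTER_CUBIC));continue
    x0,y0,w,h={"scene":(235,105,200,140),"side":(225,160,200,140)}[n]
    z=cv2.resize(im[y0:y0+h,x0:x0+w],None,fx=4,fy=4,interpolation=cv2.INTER_CUBIC)
    m=camera_model(n)
    for j,col in ((0.56,(0,255,0)),(0.8,(255,255,0)),(0.95,(255,0,255))):
        t=np.radians(32)-j
        q=(proj(m,lane2w(p,[bar(62,64,t),bar(-135,64,t),bar(-135,10,t),bar(62,10,t)]))+.5-[x0,y0])*4-.5
        cv2.polylines(z,[np.int32(q*16)],True,col,1,cv2.LINE_AA,4)
    cv2.imwrite(f"pics/{tag}z_{n}.png",z)
E
python3 look.py d
```

```text
t 5.45 lane tcp mm [-109.5   37.2   41.7] gap 58.0 F lane [0.38 5.06 6.22] M [ 1.25 -0.03  0.01]
turn needed (tool rotvec deg) [-0.35  0.21 -0.17] q [ 0.3   0.24 -0.55  0.77  0.    0.15]
```

View pics/dz_side.png

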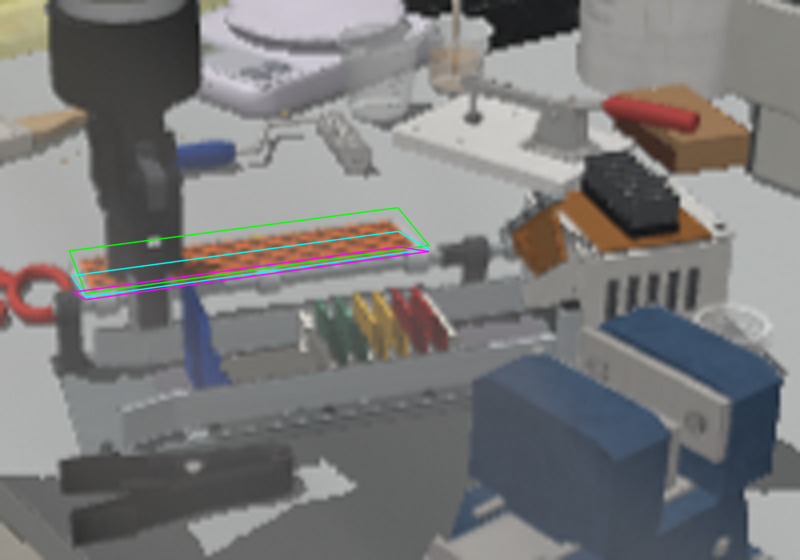

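View pics/dz_scene.png

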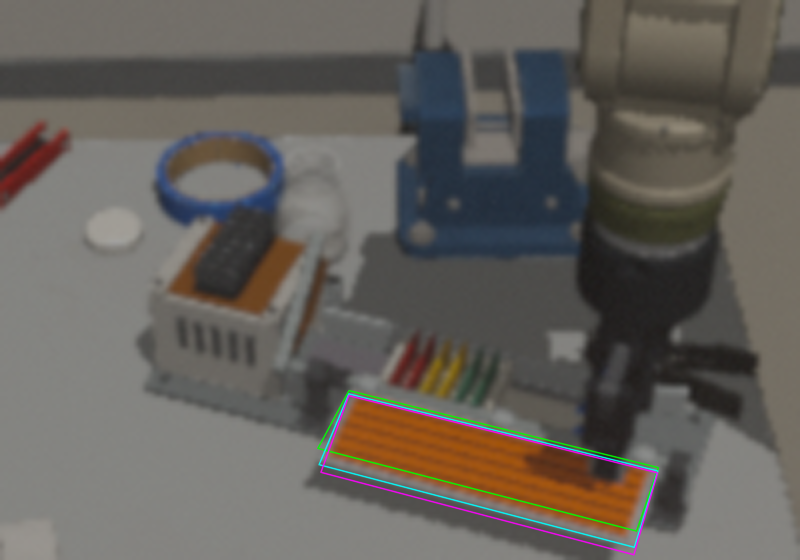

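View pics/dz_wrist.png

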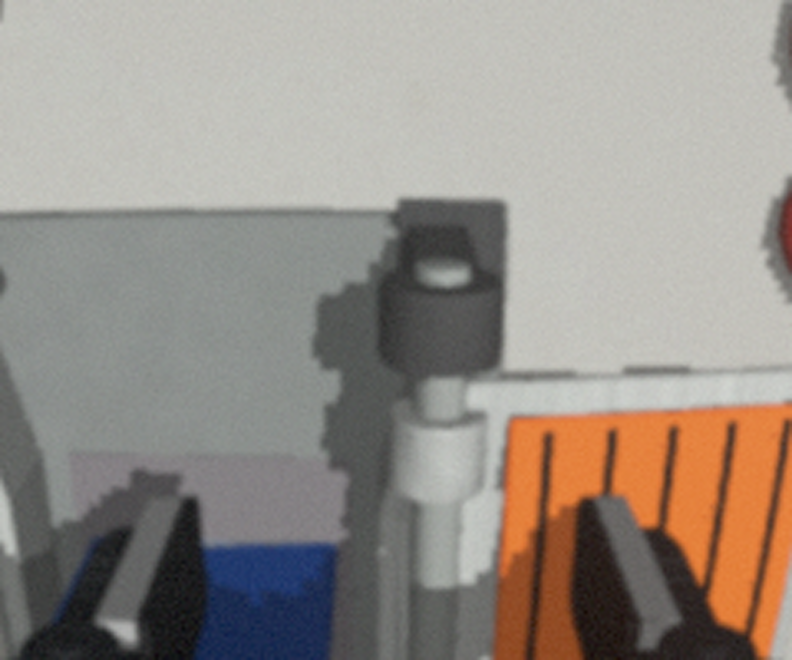

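Emit:
step_arm([
  [[0, 0, 0], [0.2, 0, 0], 5.8],
  [[0, 0, 0], [0.2, 0, 0], 5.8],
  [[0, 0, 0], [0, 0, 0.3], 5.8],
  [[0, 0, 0], [0, 0, 0.5], 5.8],
  [[0, 0, 0], [0, 0, 0.5], 5.8],
  [[0, 0, 0], [0, 0, 0.5], 5.8],
  [[0, 0, 0], [0, 0, 0.5], 5.8],
  [[0, 0, 0], [0, 0, 0.6], 5.8],
  [[0, 0, 0], [0, 0, 0.6], 5.8],
  [[0, 0, 0], [0, 0, 0.6], 5.8],
])

```text
clock: 6.6
tcp_pos: [0.4433, 0.2155, 0.0361]
orientation: [0.702, -0.053, 0.708, 0.053]
wrist_force: [-11.1, 0.6, 10.4]
finger_gap: 0.0577
```

```bash
python3 look.py e
```

```text
t 6.6 lane tcp mm [-74.8  35.8  36.1] gap 57.7 F lane [-10.84   2.34  10.38] M [ 0.62  2.11 -0.02]
turn needed (tool rotvec deg) [-0.34 -0.45 -0.02] q [ 0.29  0.31 -0.47  0.8   0.    0.14]
```

View pics/ez_side.png

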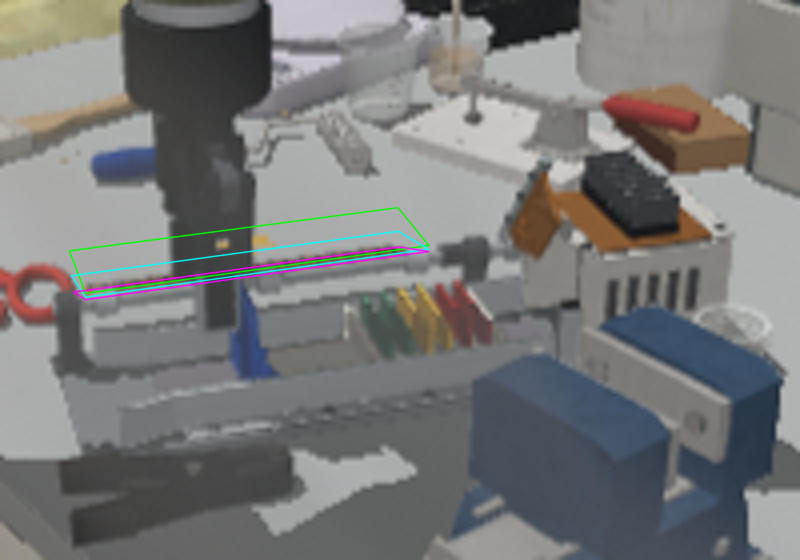

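View pics/ez_wrist.png

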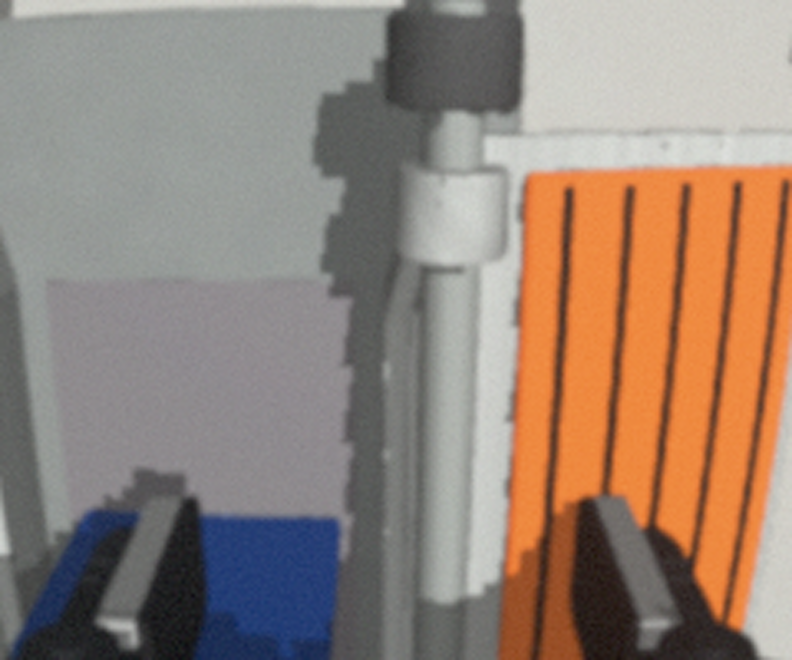

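Emit:
step_arm([
  [[0, 0, 0], [-0.15, 0.1, 0.6], 5.8],
  [[0, 0, 0], [-0.1, 0, 0.8], 5.8],
  [[0, 0, 0], [0, 0, 0.8], 5.8],
  [[0, 0, 0], [0, 0, 0.8], 5.8],
  [[0, 0, 0], [0, 0, 0.8], 5.8],
  [[0, 0, 0], [0, 0, 0.8], 5.8],
  [[0, 0, 0], [0, 0, 0.8], 5.8],
  [[0, 0, 0], [0, 0, 0.8], 5.8],
  [[0, 0, 0], [0, 0, 0.8], 5.8],
  [[0, 0, 0], [0, 0, 0.8], 5.8],
])

```text
clock: 7.75
tcp_pos: [0.5217, 0.2282, 0.0384]
orientation: [0.703, -0.053, 0.707, 0.053]
wrist_force: [-6.8, 0.2, 4.9]
finger_gap: 0.0576
```

```bash
python3 look.py f
```

```text
t 7.75 lane tcp mm [ 4.6 36.2 38.4] gap 57.6 F lane [-6.68  1.22  4.93] M [0.61 1.39 0.11]
turn needed (tool rotvec deg) [-0.35 -0.34 -0.  ] q [ 0.27  0.44 -0.27  0.87  0.    0.12]
```

View pics/fz_side.png

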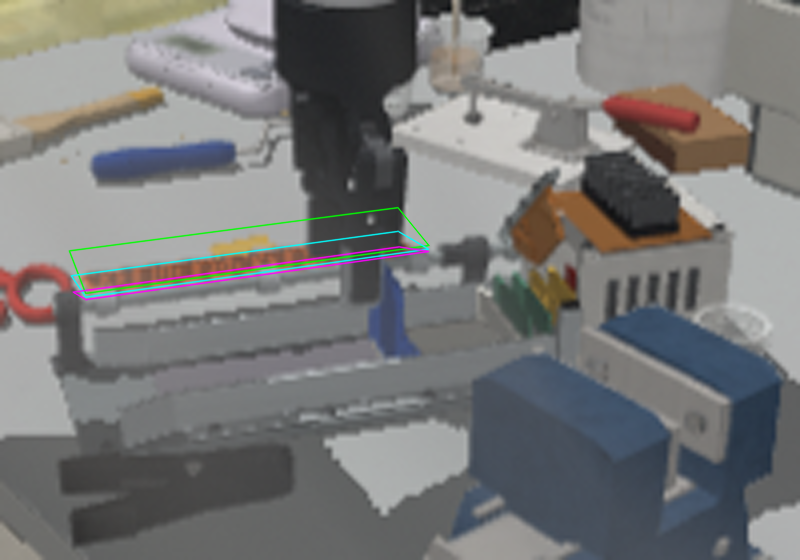

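View pics/fz_scene.png

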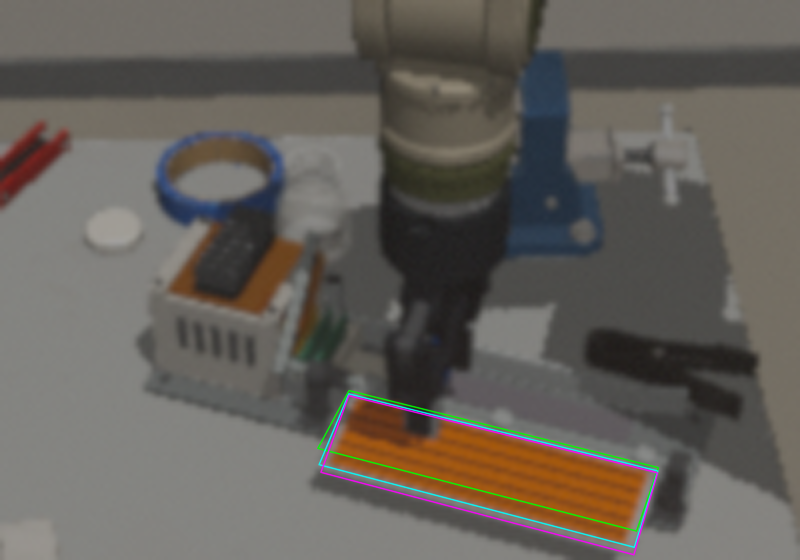

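Emit:
step_arm([
  [[0, 0, 0], [0, 0, 0.6], 5.8],
  [[0, 0, 0], [0, 0, 0.6], 5.8],
  [[0, 0, 0], [0, 0, 0.5], 5.8],
  [[0, 0, 0], [0, 0, 0.5], 5.8],
  [[0, 0, 0], [0, 0, 0.4], 5.8],
  [[0, 0, 0], [0, 0, 0.3], 5.8],
  [[0, 0, 0], [0, 0, 0.3], 5.8],
  [[0, 0, 0], [0, 0, 0.2], 5.8],
  [[0, 0, 0], [0, 0, 0.2], 5.8],
  [[0, 0, 0], [0, 0, 0], 5.8],
])

```text
clock: 8.9
tcp_pos: [0.5573, 0.2336, 0.0389]
orientation: [0.703, -0.053, 0.707, 0.053]
wrist_force: [-8.2, 0.4, 7.9]
finger_gap: 0.0582
```

```bash
python3 look.py g
```

```text
t 8.9 lane tcp mm [40.6 36.  38.9] gap 58.2 F lane [-8.    1.71  7.94] M [ 0.45  1.59 -0.01]
turn needed (tool rotvec deg) [-0.36 -0.3   0.01] q [ 0.26  0.49 -0.18  0.91  0.    0.11]
```

View pics/gz_side.png

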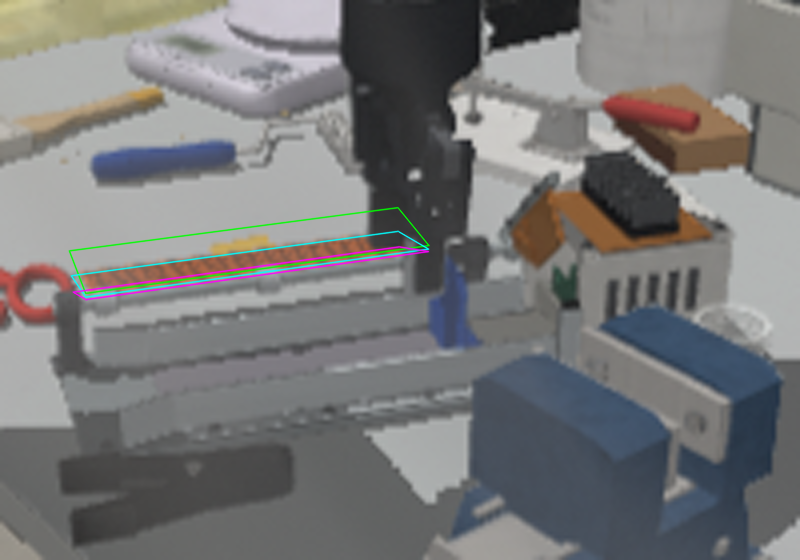

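View pics/gz_scene.png

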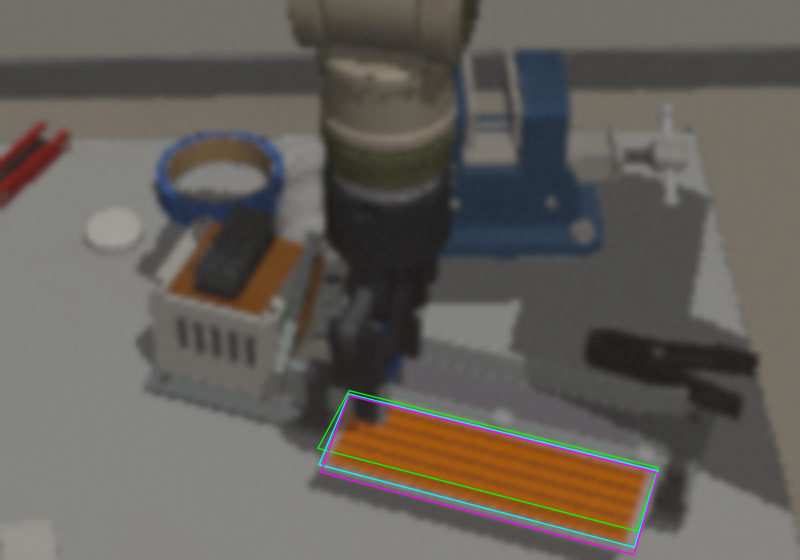

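Emit:
step_arm([
  [[0, 0, 0], [0, 0, 0.1], 5.8],
  [[0, 0, 0], [0, 0, 0.1], 5.8],
  [[0, 0, 0], [0, 0, 0.1], 5.8],
  [[0, 0, 0], [0, 0, 0.1], 5.8],
  [[0, 0, 0], [0, 0, 0.1], 5.8],
  [[0, 0, 0], [0, 0, 0], 5.8],
  [[0, 0, 0], [0, 0, 0], 5.8],
  [[0, 0, 0], [0, 0, 0], 5.8],
  [[0, 0, 0], [0, 0, 0], 5.8],
  [[0, 0, 0], [0, 0, 0], 5.8],
])

```text
clock: 10.05
tcp_pos: [0.5577, 0.2336, 0.0388]
orientation: [0.701, -0.053, 0.71, 0.052]
wrist_force: [-20.2, -1.5, 17.6]
finger_gap: 0.0578
```

```bash
python3 look.py h
```

```text
t 10.05 lane tcp mm [41.  35.9 38.8] gap 57.8 F lane [-20.22   1.69  17.61] M [ 0.21  3.73 -0.44]
turn needed (tool rotvec deg) [-0.37 -0.74  0.04] q [ 0.26  0.5  -0.17  0.92  0.    0.11]
```

View pics/hz_wrist.png

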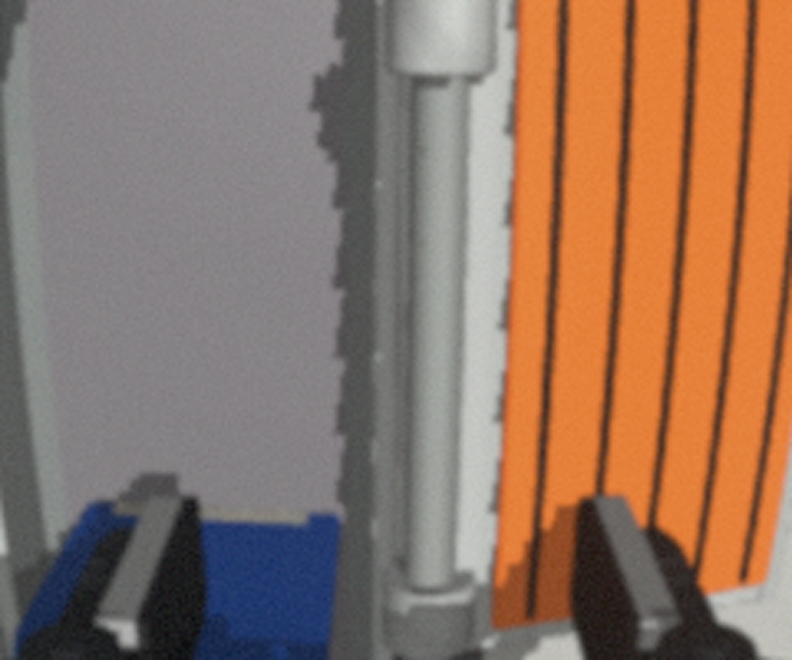

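```bash
python3 - <<'E'
from h import *
from workcell import *
p=np.load("lane.npy");c,sn=np.cos(p[2]),np.sin(p[2]);m=camera_model("side")
im=cv2.imread("pics/h_side.png");cv2.imwrite("pics/hq.png",cv2.resize(im[205:255,310:390],None,fx=9,fy=9,interpolation=cv2.INTER_CUBIC))
im=cv2.imread("pics/a_side.png");cv2.imwrite("pics/aq.png",cv2.resize(im[220:270,255:335],None,fx=9,fy=9,interpolation=cv2.INTER_CUBIC))
E
```

```text
(no output)
```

View pics/hq.png

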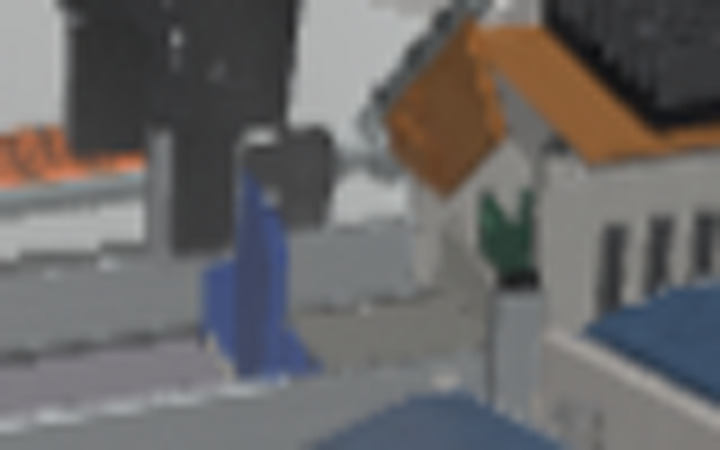

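View pics/aq.png

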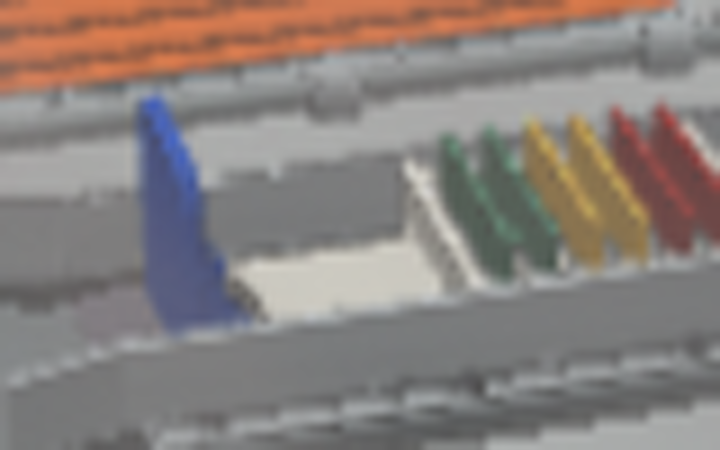

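```bash
python3 - <<'E'
from h import *
from workcell import *
p=np.load("lane.npy");c,sn=np.cos(p[2]),np.sin(p[2]);m=camera_model("side")
for n,u,z in (("a near low",(255+170/9,220+328/9),.03),("h near low",(310+237/9,205+372/9),.03),("a far top",(255+143/9,220+100/9),.064),("h far top",(310+245/9,205+172/9),.064)):
    w=back(m,u,z);d=w[:2]-p[:2];print(n,1000*(c*d[0]+sn*d[1]),1000*(-sn*d[0]+c*d[1]))
E
```

```text
a near low -93.38104395634281 -30.72768376432286
h near low 42.8042572222432 -30.097011505236527
a far top -87.86333979040803 15.85863811504487
h far top 57.132835478312124 5.148871259446417
```

Emit:
step_arm([
  [[0, 0, 0], [0, 0, -0.4], 5.8],
  [[0, 0, 0], [0, 0, -0.4], 5.8],
  [[0, 0, 0], [0, 0, -0.2], 5.8],
  [[0, 0, 0], [-0.4, 0, 0], 5.8],
  [[0, 0, 0], [-0.6, 0, 0], 5.8],
  [[0, 0, 0], [-0.7, 0, 0], 5.8],
  [[0, 0, 0], [-0.8, 0, 0], 5.8],
  [[0, 0, 0], [-0.8, 0, 0], 5.8],
  [[0, 0, 0], [-1.0, 0, 0], 5.8],
  [[0, 0, 0], [-1.5, 0, 0], 5.8],
])

```text
clock: 11.2
tcp_pos: [0.5546, 0.233, 0.0969]
orientation: [0.705, -0.053, 0.706, 0.053]
wrist_force: [-0.4, -0.0, -0.2]
finger_gap: 0.0579
```

Emit:
step_arm([
  [[0, 0, 0], [-2, 0, 0], 5.8],
  [[0, 0, 0], [-2, 0, 0], 5.8],
  [[0, 0, 0], [-2, 0, 0], 5.8],
  [[0, 0, 0], [-2, 0, -2], 5.8],
  [[0, 0, 0], [-1, 0, -4], 5.8],
  [[0, 0, 0], [0, 0, -4], 5.8],
  [[0, 0, 0], [0, 0, -4], 5.8],
  [[0, 0, 0], [0, 0, -2], 5.8],
  [[0, 0, 0], [0, 0, 0], 5.8],
  [[0, 0, 0], [0, 0, 0], 5.8],
])

```text
clock: 12.2
tcp_pos: [0.3978, 0.2097, 0.1876]
orientation: [0.706, -0.053, 0.704, 0.053]
wrist_force: [0.0, 0.8, -0.3]
finger_gap: 0.0581
```

```bash
python3 look.py i; python3 - <<'E'
import cv2
im=cv2.imread("pics/i_side.png");cv2.imwrite("pics/iq.png",cv2.resize(im[200:260,310:410],None,fx=8,fy=8,interpolation=cv2.INTER_CUBIC))
E
```

```text
t 12.2 lane tcp mm [-120.7   37.1  187.6] gap 58.1 F lane [ 0.16  0.82 -0.34] M [ 0.05 -0.08  0.03]
turn needed (tool rotvec deg) [-0.36  0.13 -0.01] q [ 0.31  0.09 -0.34  1.14 -0.    0.16]
```

View pics/iz_side.png

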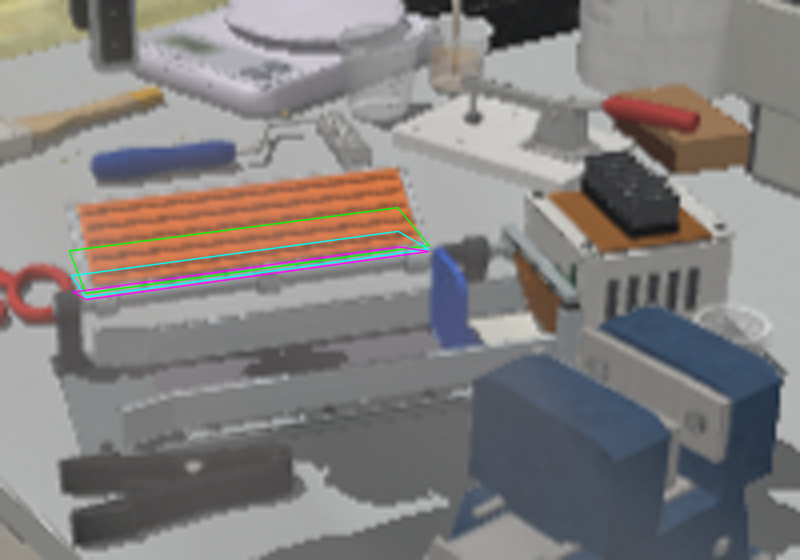

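View pics/i_wrist.png

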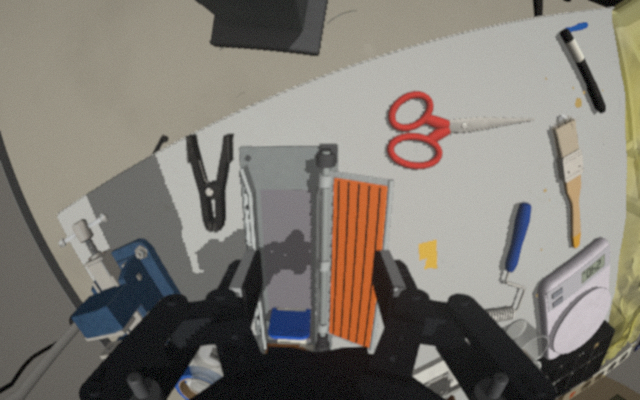

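View pics/iq.png

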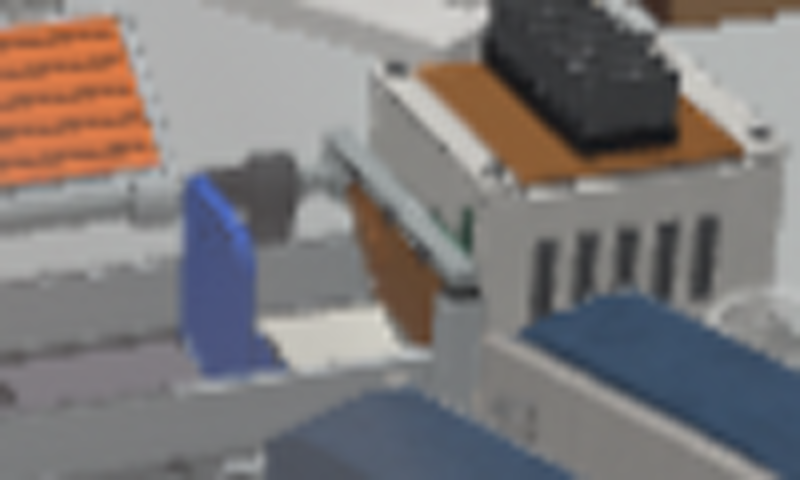

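```bash
python3 - <<'E'
from fit import *
m=camera_model("side");p=s.x
q=proj(m,lane2w(p,[[55,25,64],[55,-25,64],[60,-25,64],bar(62,10),bar(62,64),[116,-40,81]]))
print(((q-[310,200])*8).round(0).tolist())
q=proj(m,lane2w(p,[[51,25,64]]));print(((q-[310,200])*8).round(0).tolist())
E
```

```text
[[185.0, 163.0], [251.0, 243.0], [268.0, 240.0], [178.0, 157.0], [127.0, 3.0], [488.0, 179.0]]
[[172.0, 165.0]]
```

```bash
python3 - <<'E'
from workcell import *
print(hand_in()); print(get_state()["clock"])
E
```

```text
the job is handed in; nothing more can be done
None
the job is handed in; nothing more can be done
```

The rack is in the UV box with the shield shut behind it, and I handed the job in at about 12.3 s of the 38 s allowed. `hand_in()` gives no verdict, so the results below rest on my own checks.

**What I did:** I set the gripper to a 58 mm opening, with the jaws across the lane. The left fingertip pressed the orange bar down and held it while the right fingertip pushed the blue tab along the lane. I then backed off 10 mm and lifted so the bar could rise.

**Checks that agreed:**
- **Shield open:** Held against the camera pictures, the bar sat at roughly 0.8 to 0.9 rad as the rack passed the shield. These are estimates by eye; the joint was not read directly.
- **Rack home:** At the end, a further 5 mm of commanded push moved the tool only 0.4 mm, and the push force rose from 8 N to 20 N. In the last side picture the tab is within about 2 mm of where the home position projects along the lane.
- **Shield shut:** Bar and shield look the same as at the start.
- **Nothing else disturbed:** The robot is clear, with wrist force near zero. The roller, scissors, clamp, jar and tape look unmoved by eye.

**Checks that disagreed:**
- **Lane position:** The wrist camera put the lane about 3 mm further back and about 3 mm further left than the fixed cameras did. I steered by the fixed-camera position, moved about 1.5 mm to the left, and used the force at the stop to tell when the rack was home.
- **Bar depth:** One reading while pressing had the bar down to about 0.9 rad, close to its stop, with 10 N on the wrist. I raised the tool 2.5 mm before the rack reached the shield.

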